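# Find the discard flap that rocks and push it open

### The arm

A 6-joint arm with a two-finger parallel gripper is mounted at the origin on a cart in front of the work surface, level with it; the furniture and walls round the work are solid. World frame = base frame: x ahead of the robot, y to its left, z up, the work surface at z = 0. Lengths are in m, angles in rad, forces in N, time in s.
With the tool pointing down it reaches from about 0.35 to 0.95 m from the base axis. Payload 17.4 kg.
Tool frame: the origin (TCP) lies between the finger pads; the fingertips stand 11 mm ahead of it and the grasp point (between the pads) lies 8 mm behind it (bot.tip_extent is the distance from the TCP to the fingertips, in m); z points along the fingers, y is the line along which they close (so a half turn about z gives the same grasp; the last joint's range is limited). The gripper opens to 93 mm and grips with 3 to 60 N. Pads are 15 mm wide; open, the fingers measure 128 mm over their backs; the gripper's body (75 mm by 188 mm) begins 65 mm behind the grasp point.
Start: joints at [1.239, 0.116, 1.442, -0, 1.584, -0.038], TCP at [0.195, 0.646, 0.23] pointing down, gripper open.
Joint ranges: [-2.83, 2.83], [-0.83, 2.19], [0.07, 2.5], [-1.14, 4.28], [0.01, 3], [-2.97, 2.97]. Speed limits (rad/s): [1.89, 1.89, 2.22, 3.14, 3.14, 3.14].

### API

Orientations are given as a rotation vector (axis times angle).
In Python, from station import bot gives the robot as it stands.
- The arm moves only by the tool step_arm, never from a script. Its argument "deltas" is a list of rows, each a list of 5 numbers: the gripper's target within -1 to 1 (fully open at 1, half-way at 0, shut at -1), then the shift along the tool's x, y, z in cm, then the turn about the tool's z in degrees. A call has 1 to 20 rows; each row shifts and turns the commanded pose from where the row before left it, along the tool's axes as they then stand; what a row does not reach is not made up. A row lasts 1/10 s, in which the tool goes at most 50 mm and 8.59 degrees, less where a joint would pass 70% of its speed; a pose out of reach is approached as far as the arm can. A call is refused whole if a number of a shift passes 5 or a number of a turn 8.59, either way. A call with a gripper value outside its range is refused whole. The fingers move at their own pace and stop on an object; "grip_force" is the grip in N (left out, the last holds). Time passes only in rows, so rows that do not move let the fingers close. It gives the time, the measured TCP pose, the force, the opening and the grip force at its end, in the units of the state.
- bot.state(): the state, without advancing time (a new reading comes with each control period).
- bot.read_camera(name): name is "side" or "top" or "wrist"; returns a dict with "pixels" (400x640x3 uint8, red, green, blue), "fx", "fy", "cx", "cy" (pixels), "R" (3x3) and "t" (3): a world point X has camera coordinates R X + t; the wrist camera has in their place "T_tool_cam" (4x4, takes a point from camera to tool coordinates, whose origin is the TCP and whose axes are the flange's). Camera axes: x right, y down, z forward; pixel columns grow to the right and rows downward; lengths in m; the calibration is good to about 2 mm. A picture is of the moment at which its call begins: read the wrist's pose just before it. There is no depth.
- bot.close_job(): hands the job in; it is judged then, once.
The state is a dict: "clock": time; "joints": joint angles; "joint_velocities": joint speeds; "joint_torque": joint torques, N m; "ee_pos": TCP position; "eef_rot": TCP orientation; "wrist_force": force on the tool from outside, world axes, zero at the start; "moment": the same for the moment, N m; "finger_gap": finger opening in m; "grip_force": force on a finger pad.
Only numpy, scipy, OpenCV 4.12 (cv2) and the standard library are available. Lean on these libraries where they do the work, as an engineer would, in place of code of your own. Each camera call takes 0.05 s, during which the arm holds its last target. There are 200 camera calls.

### The job

Three of the four compartments of the low grey discard station are packed full, so their flaps cannot move; only the flap over the compartment with room left rocks when its front half (the end with the ribs, towards the robot) is pressed. Press the flaps gently with closed fingertips, one after another, to find the one that rocks, then push it down as far as it goes, so that it stays fully open. Do not force a flap that stays solid, pick nothing up, leave the small things round the station where they are, and swing clear of the desk lamp on the way.

Things in the scene. Friction and masses are not known exactly. Their poses are not given: they have to be found in the camera images.
- station: Grey fixed housing 196 mm deep, 188 wide, 72 high, with four identical bare-metal flaps flush in its deck, two by two (pitch 70 mm across, 93 front to rear); which compartment is not packed varies. Origin: on the desk under the middle of the flaps; x to its rear, y to its left. Fixed desk lamp left of it: a post from the desk edge at x 0.32, y 0.10 up to 0.53 m, arm from there ahead and up: pass over it, or behind.
- flap_1_press (a point): Press point on the upper face of flap 1 (front left, seen from the robot): midway across its width, 30 mm in front of its pivot; moves with the flap. The flap is a plate 84 mm front to rear, 59 wide, 4 thick, with low ribs at its front end; its level pivot lies across it, 56 mm behind its front edge, 2 mm below the deck. The opening under it is 62 mm wide.
- flap_1 (a joint): Turn of flap 1, rad: 0 = level with the deck, grows as the front end goes down and the rear end rises; stop at 0.9. A free flap rocks at 1 to 4 N on the press point and stays where left (friction, no spring); a blocked one gives under 0.04, then is solid. Pushed straight down at the press point to the stop, fingertips end about 40 mm below the deck.
- flap_2_press (a point): Press point on the upper face of flap 2 (front right, seen from the robot): midway across its width, 30 mm in front of its pivot; moves with the flap. The flap is a plate 84 mm front to rear, 59 wide, 4 thick, with low ribs at its front end; its level pivot lies across it, 56 mm behind its front edge, 2 mm below the deck. The opening under it is 62 mm wide.
- flap_2 (a joint): Turn of flap 2, rad: 0 = level with the deck, grows as the front end goes down and the rear end rises; stop at 0.9. A free flap rocks at 1 to 4 N on the press point and stays where left (friction, no spring); a blocked one gives under 0.04, then is solid. Pushed straight down at the press point to the stop, fingertips end about 40 mm below the deck.
- flap_3_press (a point): Press point on the upper face of flap 3 (rear left, seen from the robot): midway across its width, 30 mm in front of its pivot; moves with the flap. The flap is a plate 84 mm front to rear, 59 wide, 4 thick, with low ribs at its front end; its level pivot lies across it, 56 mm behind its front edge, 2 mm below the deck. The opening under it is 62 mm wide.
- flap_3 (a joint): Turn of flap 3, rad: 0 = level with the deck, grows as the front end goes down and the rear end rises; stop at 0.9. A free flap rocks at 1 to 4 N on the press point and stays where left (friction, no spring); a blocked one gives under 0.04, then is solid. Pushed straight down at the press point to the stop, fingertips end about 40 mm below the deck.
- flap_4_press (a point): Press point on the upper face of flap 4 (rear right, seen from the robot): midway across its width, 30 mm in front of its pivot; moves with the flap. The flap is a plate 84 mm front to rear, 59 wide, 4 thick, with low ribs at its front end; its level pivot lies across it, 56 mm behind its front edge, 2 mm below the deck. The opening under it is 62 mm wide.
- flap_4 (a joint): Turn of flap 4, rad: 0 = level with the deck, grows as the front end goes down and the rear end rises; stop at 0.9. A free flap rocks at 1 to 4 N on the press point and stays where left (friction, no spring); a blocked one gives under 0.04, then is solid. Pushed straight down at the press point to the stop, fingertips end about 40 mm below the deck.
- cassette_1: Embedding cassette with a block, 28 x 41 x 13 mm, lying loose on the station's side ledge; a bystander. Origin: centre of its underside.
- cassette_2: Flat embedding cassette, 28 x 41 x 5 mm, lying loose on the station's side ledge; a bystander. Origin: centre of its underside.
- specimen_jar: Specimen jar with screw lid, 61 mm across, 62 mm high, standing at the left of the station; a bystander. Origin: centre of its underside.
- petri_dish: Petri dish, 92 mm across, 14 mm high, behind the station; a bystander. Origin: centre of its underside.
- lab_timer: Square lab timer, 60 x 64 x 18 mm, behind the station; a bystander. Origin: centre of its underside.
- marker: Marker pen, 128 mm long, 12 mm thick, lying in front of the station; a bystander. Origin: centre of its underside.

How it is judged:
At the end, for the whole second after the job is handed in: One flap is open by more than 0.75 rad (its stop is at 0.9) and stays so at rest after the fingers have left it (value of joint any of flap_1, flap_2, flap_3, flap_4 above 0.75 rad and velocity of joint each of flap_1, flap_2, flap_3, flap_4 below 0.05 rad/s); the robot touches nothing.
It fails at once if the station or one of its flaps is pushed with more than 40 N (contact force between any of the arm, the fingers and station above 40 N).
It fails at once if a bystander is lifted, carried or shifted by more than 30 mm (distance of any of cassette_1, cassette_2, specimen_jar, petri_dish, lab_timer, marker from where it was at the start of the episode above 0.03 m).
It also fails if it takes over 64 s, if anything falls off the work surface, if the arm or the gripper's body presses on something with over 40 N, if the wrist force passes 120 N, or if a joint passes its speed limit or range.

## Working session

There is one attempt and no reset: what is moved stays moved. The work goes in short steps, Python scripts to look and compute and a tool call to move; the robot and the scene stay as the last step left them, time stands still between calls to the robot, and variables do not carry over. Pictures are saved under pics/ and viewed, at most 10 in all, crops included, and the job is handed in when it is done.

Besides the shell and the picture viewer there is one more tool, called after "Request:" as name([rows], argument=value, ...), one row to a line, values as JSON. step_arm: Moves the arm, as the interface text tells. Its arguments: {"type":"object","properties":{"deltas":{"type":"array"},"grip_force":{"type":"number"}},"required":["deltas"]}

```bash
mkdir -p pics
python3 - <<'E'
from station import bot
import cv2,numpy as np
s=bot.state();print(s)
for n in("top","side"):
    c=bot.read_camera(n);cv2.imwrite(f"pics/{n}0.png",c["pixels"][:,:,::-1])
    print(n,c["fx"],c["fy"],c["cx"],c["cy"],np.round(c["R"],4).tolist(),np.round(c["t"],4).tolist())
    np.savez(f"{n}.npz",**{k:c[k] for k in c})
E
```

```text
{'clock': 0.0, 'joints': array([ 1.23920522e+00,  1.16475330e-01,  1.44229539e+00, -5.07776550e-06,
        1.58397337e+00, -3.77737297e-02]), 'joint_velocities': array([-1.35813904e-03,  6.62014711e-05,  1.64576771e-03, -2.47557868e-03,
        1.37662620e-03, -1.37311797e-03]), 'joint_torque': array([ 1.94560322e-03, -7.21262026e+01, -6.22619247e+01,  7.80521845e-02,
        2.39885529e-02, -9.04153740e-05]), 'ee_pos': array([0.19541435, 0.64588897, 0.22889365]), 'eef_rot': array([-4.59838732e-01, -3.10754766e+00,  1.77926684e-03]), 'wrist_force': array([ 0.41503789, -0.45246018,  0.4273316 ]), 'moment': array([-0.00889225, -0.00833656,  0.02008288]), 'grip_force': 0.0, 'finger_gap': 0.09257523187434837}
top 514.3341630023551 514.3341630023551 311.6621944601976 202.71517849888338 [[0.0097, -0.9999, -0.0031], [-0.9969, -0.0094, -0.078], [0.0779, 0.0039, -0.997]] [-0.2175, 0.5664, 0.9676]
side 431.8576663024918 431.8576663024918 320.31985263497603 199.3042337503762 [[0.9429, -0.3324, 0.022], [-0.1779, -0.5582, -0.8104], [0.2817, 0.7602, -0.5855]] [-0.5656, 0.0271, 0.9161]
```

View pics/top0.png

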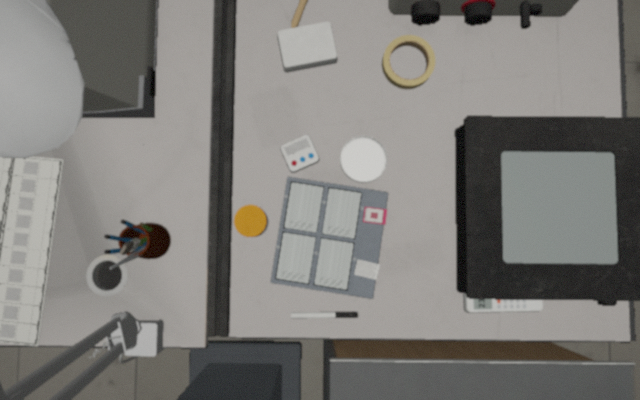

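View pics/side0.png

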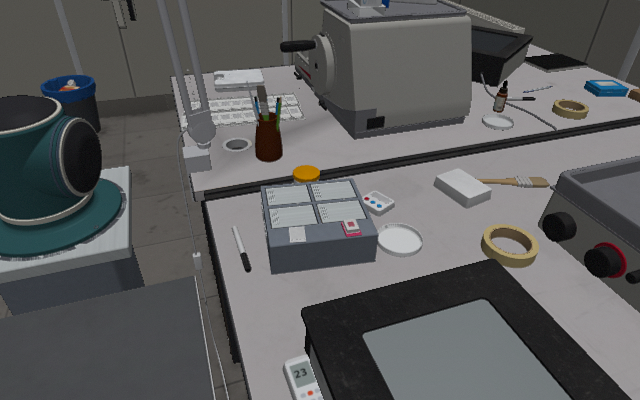

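The top view shows the station with corners near (288,177), (388,190), (374,297) and (272,283). The four light flaps have their ribbed ends towards the bottom of the image, and the jar is at (250,221). The side view shows the same station at about (320,220), with the lamp post's foot at (195,155). The lamp head covers the top view's upper left, around (40,80).

```bash
cat > geo.py <<'E'
import numpy as np,cv2
def cam(n): return np.load(f"{n}.npz")
def ray(c,u,v):
    d=c["R"].T@np.array([(u-c["cx"])/c["fx"],(v-c["cy"])/c["fy"],1]); return -c["R"].T@c["t"],d
def plane(c,u,v,z):
    o,d=ray(c,u,v); return o+d*(z-o[2])/d[2]
def proj(c,X):
    p=c["R"]@np.array(X)+c["t"]; return c["fx"]*p[0]/p[2]+c["cx"],c["fy"]*p[1]/p[2]+c["cy"]
E
python3 - <<'E'
from geo import *
t=cam("top");s=cam("side")
for c in(t,s):print("cam centre",np.round(-c["R"].T@c["t"],3))
g=cv2.cvtColor(t["pixels"],cv2.COLOR_RGB2GRAY)
roi=np.zeros_like(g);cv2.fillPoly(roi,[np.array([[290,180],[366,190],[352,292],[274,281]])],1)
m=((g>np.percentile(g[roi>0],20)+25)&(roi>0)).astype(np.uint8)
for th in(120,130,140,150):
    m=((g>th)&(roi>0)).astype(np.uint8);m=cv2.morphologyEx(m,cv2.MORPH_OPEN,np.ones((3,3)))
    n,_,st,ce=cv2.connectedComponentsWithStats(m);print(th,[(a[4],np.round(b,1).tolist()) for a,b in zip(st[1:],ce[1:]) if a[4]>300])
    cs=[k for k in cv2.findContours(m,cv2.RETR_EXTERNAL,2)[0] if cv2.contourArea(k)>600]
    for k in cs:
        r=cv2.minAreaRect(k);P=np.array([plane(t,*q,.072)[:2] for q in cv2.boxPoints(r)])
        print(' c',np.round(P.mean(0),4),'sides',np.round([np.linalg.norm(P[0]-P[1]),np.linalg.norm(P[1]-P[2])],4),'side px',np.round(proj(s,[*P.mean(0),.072])))
for z in(.5,.6,.7,.8):print(z,[np.round(plane(t,*q,z),3).tolist() for q in((82,95),(35,0),(10,153),(0,80))])
print([np.round(proj(s,p)) for p in([.32,.1,0],[.32,.1,.3],[.32,.1,.53])],proj(t,[.32,.1,0]),proj(t,[.32,.1,.4]))
E
```

```text
cam centre [ 0.491 -0.216  1.008]
cam centre [ 0.28  -0.869  0.571]
120 [(np.int32(3157), [322.5, 210.3]), (np.int32(3218), [314.7, 260.4])]
 c [ 0.46   -0.2187] sides [0.0861 0.1308] side px [291. 204.]
 c [ 0.5506 -0.2322] sides [0.0869 0.1309] side px [337. 200.]
130 [(np.int32(1508), [303.6, 207.2]), (np.int32(1522), [341.1, 213.1]), (np.int32(1533), [295.6, 257.5]), (np.int32(1539), [333.4, 263.4])]
 c [ 0.4549 -0.2526] sides [0.0842 0.0605] side px [293. 215.]
 c [ 0.4649 -0.1842] sides [0.0842 0.06  ] side px [288. 194.]
 c [ 0.5462 -0.2659] sides [0.0849 0.0608] side px [341. 210.]
 c [ 0.5564 -0.1977] sides [0.0847 0.0599] side px [333. 190.]
140 [(np.int32(1453), [303.5, 207.0]), (np.int32(1463), [341.1, 213.0]), (np.int32(1483), [295.5, 257.4]), (np.int32(1492), [333.4, 263.4])]
 c [ 0.4549 -0.2527] sides [0.083  0.0587] side px [293. 215.]
 c [ 0.4651 -0.1839] sides [0.0831 0.0586] side px [288. 194.]
 c [ 0.5463 -0.2662] sides [0.084  0.0588] side px [341. 210.]
 c [ 0.5568 -0.1977] sides [0.0832 0.059 ] side px [333. 190.]
150 [(np.int32(1406), [303.4, 207.1]), (np.int3
[... 197 characters left out ...]
7] side px [288. 194.]
 c [ 0.5467 -0.2664] sides [0.0824 0.0578] side px [341. 210.]
 c [ 0.5568 -0.1973] sides [0.0824 0.0576] side px [333. 189.]
0.5 [[0.638, 0.019, 0.5], [0.737, 0.071, 0.5], [0.578, 0.088, 0.5], [0.653, 0.103, 0.5]]
0.6 [[0.609, -0.027, 0.6], [0.688, 0.015, 0.6], [0.561, 0.028, 0.6], [0.621, 0.04, 0.6]]
0.7 [[0.58, -0.074, 0.7], [0.64, -0.042, 0.7], [0.544, -0.032, 0.7], [0.589, -0.023, 0.7]]
0.8 [[0.551, -0.12, 0.8], [0.592, -0.098, 0.8], [0.527, -0.091, 0.8], [0.557, -0.086, 0.8]]
[array([202., 165.]), array([182.,  43.]), array([161., -89.])] (np.float64(148.77532581449083), np.float64(330.3810569926882)) (np.float64(38.35303846367475), np.float64(389.0813927743417))
```

Flap size (84 x 59 mm) and pitch (93 and 70 mm) match the given values, and the yaw is about -0.147. The press points are F1 (0.449,-0.182), F2 (0.439,-0.250), F3 (0.541,-0.195) and F4 (0.531,-0.264). I'll raise first.

Request:
step_arm([
  [-1,0,0,-4,0],
  [-1,0,0,-5,0],
  [-1,0,0,-5,0],
  [-1,0,0,-5,0],
  [-1,0,0,-5,0],
  [-1,0,0,-5,0],
  [-1,0,0,-5,0],
  [-1,0,0,0,0],
])

```text
clock: 0.9
ee_pos: [0.1952, 0.6452, 0.5775]
eef_rot: [0.46, 3.106, 0.016]
wrist_force: [-0.8, -0.6, 0.3]
finger_gap: 0.0336
grip_force: 0.0
```

Run:
```python
from station import bot
import cv2,numpy as np
s=bot.state();print(s["joints"].round(3),s["ee_pos"].round(3),s["eef_rot"].round(3),s["finger_gap"])
c=bot.read_camera("wrist");cv2.imwrite("pics/w1.png",c["pixels"][:,:,::-1]);print(np.round(c["T_tool_cam"],3).tolist())
```

```text
[ 1.239  0.251  0.715  0.     2.166 -0.038] [0.195 0.645 0.577] [0.46  3.106 0.016] 0.033571052615451846
[[0.001, -0.963, -0.271, 0.076], [1.0, 0.001, 0.0, -0.0], [-0.0, -0.271, 0.963, -0.155], [0.0, 0.0, 0.0, 1.0]]
```

View pics/w1.png

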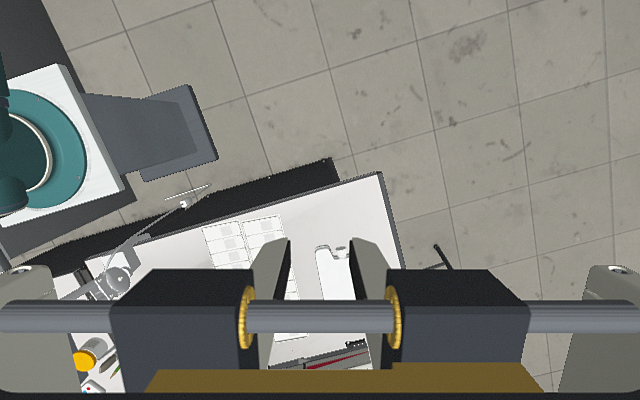

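The wrist view shows the lamp at left, its foot near (115,280) with the post rising to about (185,200), and the robot base at (40,150). I'll retract and see how close in the arm can come.

Request:
step_arm([
  [-1,0,-4,-2,0],
  [-1,0,-4,-2,0],
  [-1,0,-4,-2,0],
  [-1,0,-4,-2,0],
  [-1,0,-4,-2,0],
  [-1,0,-4,0,0],
  [-1,0,-4,0,0],
  [-1,0,-4,0,0],
  [-1,0,0,0,0],
])

```text
clock: 1.85
ee_pos: [0.1013, 0.3355, 0.6709]
eef_rot: [0.46, 3.107, 0.006]
wrist_force: [-0.6, 0.7, 0.4]
finger_gap: 0.0006
grip_force: 0.0
```

Run:
```python
from station import bot
import numpy as np
from scipy.optimize import least_squares
s=bot.state();print(s["joints"].round(4),s["ee_pos"].round(4),s["wrist_force"])
D=[([.1165,1.4423,1.5840],.6748,.2289),([.251,.715,2.166],np.hypot(.1952,.6452),.5775),(s["joints"][[1,2,4]],np.hypot(*s["ee_pos"][:2]),s["ee_pos"][2])]
def f(p):
    a,d,L1,L2,e=p;o=[]
    for q,r,z in D:
        A=q[0];B=q[0]+q[1]
        o+=[a+L1*np.sin(A)+L2*np.sin(B)-e*np.cos(B)-r, d+L1*np.cos(A)+L2*np.cos(B)+e*np.sin(B)-z]
    return o
r=least_squares(f,[0.05,0,.5,.5,0]);print(r.x,r.cost)
```

```text
[ 1.2048 -0.3156  1.0876 -0.      2.3656 -0.0722] [0.1013 0.3355 0.6709] [-0.60423167  0.74193881  0.37909128]
[ 0.00115614 -0.1529506   0.46339141  0.61882007 -0.08576429] 6.157679366308537e-08
```

Request:
step_arm([
  [-1,0,0,-4,0],
  [-1,0,0,-5,0],
  [-1,0,0,-5,0],
  [-1,0,0,0,-8.4],
  [-1,-3,-1.3,0,0],
  [-1,-3,-1.3,0,0],
  [-1,-3,-1.3,0,0],
  [-1,-3,-1.3,0,0],
  [-1,0,0,0,0],
])

```text
clock: 2.75
ee_pos: [0.2172, 0.2712, 0.7868]
eef_rot: [-0.237, -3.131, 0.004]
wrist_force: [-0.1, 0.6, -1.0]
finger_gap: 0.0008
grip_force: 0.0
```

Run:
```python
from station import bot
import cv2,numpy as np
s=bot.state();print(s["joints"].round(3),s["ee_pos"].round(3),s["eef_rot"].round(3))
c=bot.read_camera("wrist");cv2.imwrite("pics/w2.png",c["pixels"][:,:,::-1]);print(c["fx"],c["cx"],c["cy"])
```

```text
[ 0.822 -0.108  0.665 -0.     2.588 -0.598] [0.217 0.271 0.787] [-0.237 -3.131  0.004]
309.82960992514916 319.43347583261726 204.74192167077618
```

View pics/w2.png

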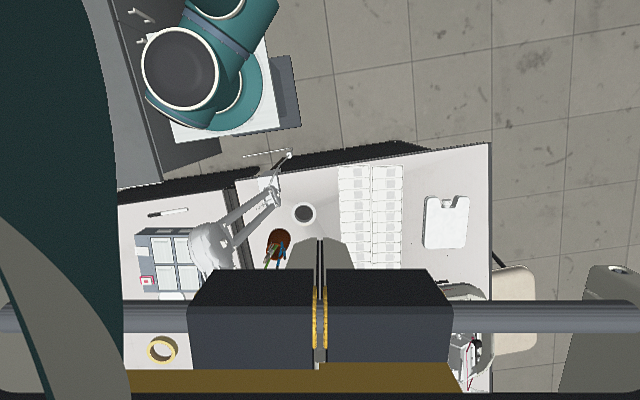

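The lamp post runs from (269,185) to its top around (213,260), and the station is left of it. That matches the given post position, so I'll pass behind and well above it.

Request:
step_arm([
  [-1,-0.7,-3,0,0],
  [-1,-0.7,-3,0,0],
  [-1,-0.7,-3,0,0],
  [-1,-0.7,-3,0,0],
  [-1,-0.7,-3,0,0],
  [-1,-0.7,-3,0,0],
  [-1,-0.7,-3,0,0],
  [-1,-0.7,-3,0,0],
  [-1,-0.7,-3,0,0],
  [-1,-0.7,-3,0,0],
  [-1,-0.7,-3,0,0],
  [-1,-0.7,-3,0,0],
  [-1,-0.7,-3,0,0],
  [-1,-0.7,-3,0,0],
  [-1,-0.7,-3,0,0],
  [-1,0,0,0,0],
])

```text
clock: 4.4
ee_pos: [0.2543, -0.1924, 0.7863]
eef_rot: [-0.233, -3.129, -0.005]
wrist_force: [0.8, -0.3, -1.2]
finger_gap: 0.0005
grip_force: 0.0
```

Request:
step_arm([
  [-1,-3.8,-0.6,1,0],
  [-1,-3.8,-0.6,2,0],
  [-1,-3.8,-0.6,3,0],
  [-1,-3.8,-0.6,3,0],
  [-1,-3.9,-0.6,3,0],
  [-1,0,0,4,0],
  [-1,0,0,5,0],
  [-1,0,0,5,0],
  [-1,0,0,5,0],
  [-1,0,0,5,0],
  [-1,0,0,5,0],
  [-1,0,0,5,0],
  [-1,0,0,5,0],
  [-1,0,0,5,0],
  [-1,0,0,4,0],
  [-1,0,0,2,0],
  [-1,0,0,0,0],
  [-1,0,0,0,0],
])

```text
clock: 6.2
ee_pos: [0.437, -0.2459, 0.1691]
eef_rot: [0.229, 3.133, -0.0]
wrist_force: [0.3, -0.3, 0.6]
finger_gap: 0.0006
grip_force: 0.0
```

```bash
cat > err.py <<'E'
import sys,numpy as np
from station import bot
from scipy.spatial.transform import Rotation as R
P={1:(.4492,-.1818),2:(.4391,-.2504),3:(.541,-.1954),4:(.5306,-.2639)}
s=bot.state();M=R.from_rotvec(s["eef_rot"]).as_matrix()
for k in map(int,sys.argv[1:]):
    print(k,"tool cm to z=.083:",(100*M.T@(np.array([*P[k],.083])-s["ee_pos"])).round(2))
print("tip z",s["ee_pos"][2]-.011,"yaw x",np.degrees(np.arctan2(M[1,0],M[0,0])).round(2),s["wrist_force"].round(2),s["joints"].round(2))
E
python3 err.py 2 4
```

```text
2 tool cm to z=.083: [-0.27 -0.41  8.61]
4 tool cm to z=.083: [-9.52 -0.41  8.61]
tip z 0.1581271317823289 yaw x 171.63 [ 0.34 -0.29  0.62] [-0.56 -0.25  1.89  0.    1.5  -1.99]
```

Request:
step_arm([
  [-1,-0.3,-0.4,3,0],
  [-1,0,0,3,0],
  [-1,0,0,1.5,0],
  [-1,0,0,0.5,0],
  [-1,0,0,0,0],
])

```text
clock: 6.7
ee_pos: [0.4393, -0.2513, 0.0894]
eef_rot: [0.231, 3.133, -0.0]
wrist_force: [0.6, -0.4, -0.8]
finger_gap: 0.0005
grip_force: 0.0
```

Request:
step_arm([
  [-1,0,0,0.1,0],
  [-1,0,0,0.1,0],
  [-1,0,0,0.1,0],
  [-1,0,0,0,0],
])

```text
clock: 7.1
ee_pos: [0.439, -0.2513, 0.0857]
eef_rot: [0.231, 3.133, -0.0]
wrist_force: [-0.2, 0.6, 0.9]
finger_gap: 0.0003
grip_force: 0.0
```

Request:
step_arm([
  [-1,0,0,0.1,0],
  [-1,0,0,0.1,0],
  [-1,0,0,0.1,0],
  [-1,0,0,0,0],
])

```text
clock: 7.5
ee_pos: [0.4389, -0.2513, 0.0828]
eef_rot: [0.231, 3.133, -0.0]
wrist_force: [-2.3, -0.3, 4.1]
finger_gap: 0.0005
grip_force: 2.1
```

Request:
step_arm([
  [-1,0,0,0.1,0],
  [-1,0,0,0,0],
])

```text
clock: 7.7
ee_pos: [0.439, -0.2513, 0.0826]
eef_rot: [0.231, 3.133, -0.0]
wrist_force: [-6.9, 3.7, 15.3]
finger_gap: 0.0005
grip_force: 7.6
```

Flap 2 is solid: 15 N with no give. Flap 4 next.

Request:
step_arm([
  [-1,0,0,-1,0],
  [-1,0,0,-2,0],
  [-1,-3,0,0,0],
  [-1,-4,0,0,0],
  [-1,-2.2,0,0,0],
  [-1,0,0,1.2,0],
  [-1,0,0,1,0],
  [-1,0,0,0,0],
])

```text
clock: 8.5
ee_pos: [0.5285, -0.2642, 0.0874]
eef_rot: [-0.231, -3.13, -0.002]
wrist_force: [-0.6, -0.0, 0.3]
finger_gap: 0.0003
grip_force: 0.0
```

```bash
python3 err.py 4 3
```

```text
4 tool cm to z=.083: [-0.21  0.06  0.44]
3 tool cm to z=.083: [-0.23  6.99  0.44]
tip z 0.07635910628532584 yaw x 171.56 [-0.63 -0.01  0.3 ] [-0.51  0.01  1.79 -0.    1.35 -1.93]
```

Request:
step_arm([
  [-1,-0.1,0,0.1,0],
  [-1,-0.1,0,0.1,0],
  [-1,0,0,0.1,0],
  [-1,0,0,0,0],
])

```text
clock: 8.9
ee_pos: [0.5318, -0.2651, 0.0867]
eef_rot: [0.231, 3.133, -0.0]
wrist_force: [1.1, -0.6, 0.2]
finger_gap: 0.0005
grip_force: 0.0
```

Request:
step_arm([
  [-1,0,0,0.1,0],
  [-1,0,0,0.05,0],
  [-1,0,0,0,0],
])

```text
clock: 9.2
ee_pos: [0.5318, -0.265, 0.0849]
eef_rot: [-0.231, -3.133, -0.0]
wrist_force: [-0.0, 1.5, 0.6]
finger_gap: 0.0007
grip_force: 0.0
```

Request:
step_arm([
  [-1,0,0,0.07,0],
  [-1,0,0,0,0],
])

```text
clock: 9.4
ee_pos: [0.5319, -0.265, 0.0842]
eef_rot: [-0.231, -3.133, -0.0]
wrist_force: [0.9, 0.2, -0.1]
finger_gap: 0.0004
grip_force: 0.0
```

Request:
step_arm([
  [-1,0,0,0.1,0],
  [-1,0,0,0.05,0],
  [-1,0,0,0,0],
])

```text
clock: 9.7
ee_pos: [0.5319, -0.2651, 0.0829]
eef_rot: [0.231, 3.133, -0.0]
wrist_force: [0.5, 0.5, 0.4]
finger_gap: 0.0006
grip_force: 0.5
```

Request:
step_arm([
  [-1,0,0,0.07,0],
  [-1,0,0,0,0],
])

```text
clock: 9.9
ee_pos: [0.532, -0.2651, 0.0827]
eef_rot: [0.231, 3.133, -0.0]
wrist_force: [-3.2, 1.5, 7.7]
finger_gap: 0.0004
grip_force: 3.8
```

Request:
step_arm([
  [-1,0,0,0.06,0],
  [-1,0,0,0,0],
])

```text
clock: 10.1
ee_pos: [0.532, -0.2651, 0.0826]
eef_rot: [0.231, 3.133, -0.0]
wrist_force: [-5.8, 2.7, 12.3]
finger_gap: 0.0003
grip_force: 6.5
```

Request:
step_arm([
  [-1,0,0,-1,0],
  [-1,0,0,-2,0],
  [-1,0,3,0,0],
  [-1,0,4,0,0],
  [-1,0,0,1.2,0],
  [-1,0,0,1.2,0],
  [-1,0,0,0,0],
])

```text
clock: 10.8
ee_pos: [0.5413, -0.196, 0.0854]
eef_rot: [-0.231, -3.13, -0.001]
wrist_force: [-0.1, -1.1, -0.0]
finger_gap: 0.0006
grip_force: 0.0
```

```bash
python3 err.py 3 1
```

```text
3 tool cm to z=.083: [0.03 0.05 0.24]
1 tool cm to z=.083: [9.31 0.05 0.27]
tip z 0.07440991042837009 yaw x 171.56 [-0.06 -1.07 -0.  ] [-0.39 -0.02  1.82 -0.    1.34 -1.81]
```

Flap 4 is solid (12 N). Now flap 3.

Request:
step_arm([
  [-1,0,0,0.1,0],
  [-1,0,0,0.05,0],
  [-1,0,0,0,0],
])

```text
clock: 11.1
ee_pos: [0.5422, -0.1963, 0.0862]
eef_rot: [0.232, 3.133, -0.0]
wrist_force: [-0.1, -0.3, 0.1]
finger_gap: 0.0005
grip_force: 0.0
```

Request:
step_arm([
  [-1,0,0,0.1,0],
  [-1,0,0,0,0],
])

```text
clock: 11.3
ee_pos: [0.5421, -0.1959, 0.085]
eef_rot: [0.231, 3.133, -0.0]
wrist_force: [1.0, -0.3, -0.8]
finger_gap: 0.0003
grip_force: 0.0
```

Request:
step_arm([
  [-1,0,0,0.07,0],
  [-1,0,0,0,0],
])

```text
clock: 11.5
ee_pos: [0.5421, -0.1958, 0.0842]
eef_rot: [-0.231, -3.133, -0.0]
wrist_force: [0.6, -1.1, -0.5]
finger_gap: 0.0006
grip_force: 0.0
```

Request:
step_arm([
  [-1,0,0,0.1,0],
  [-1,0,0,0.05,0],
  [-1,0,0,0,0],
])

```text
clock: 11.8
ee_pos: [0.5422, -0.1958, 0.0828]
eef_rot: [0.231, 3.133, -0.0]
wrist_force: [-0.4, 0.8, 2.0]
finger_gap: 0.0004
grip_force: 0.4
```

Request:
step_arm([
  [-1,0,0,0.07,0],
  [-1,0,0,0,0],
])

```text
clock: 12.0
ee_pos: [0.5422, -0.1958, 0.0821]
eef_rot: [0.231, 3.133, 0.0]
wrist_force: [-1.2, 0.4, 1.4]
finger_gap: 0.0005
grip_force: 0.8
```

Request:
step_arm([
  [-1,0,0,0.06,0],
  [-1,0,0,0,0],
])

```text
clock: 12.2
ee_pos: [0.5421, -0.1958, 0.0814]
eef_rot: [-0.231, -3.133, -0.0]
wrist_force: [-0.6, 0.0, 2.3]
finger_gap: 0.0006
grip_force: 0.9
```

Flap 3 gives at about 2 N, so I'll go on cautiously.

Request:
step_arm([
  [-1,0,0,0.1,0],
  [-1,0,0,0.1,0],
  [-1,0,0,0,0],
])

```text
clock: 12.5
ee_pos: [0.5422, -0.1958, 0.0793]
eef_rot: [0.231, 3.133, -0.0]
wrist_force: [-0.8, 0.7, 1.1]
finger_gap: 0.0008
grip_force: 0.7
```

Request:
step_arm([
  [-1,0,0,0.1,0],
  [-1,0,0,0.1,0],
  [-1,0,0,0,0],
])

```text
clock: 12.8
ee_pos: [0.5422, -0.1958, 0.0774]
eef_rot: [0.231, 3.133, -0.0]
wrist_force: [0.9, -0.1, 1.6]
finger_gap: 0.0004
grip_force: 0.7
```

Flap 3 is free, 5 mm down. I'll push it further.

Request:
step_arm([
  [-1,0,0,0.3,0],
  [-1,0,0,0.3,0],
  [-1,0,0,0.3,0],
  [-1,0,0,0.3,0],
  [-1,0,0,0.3,0],
  [-1,0,0,0,0],
])

```text
clock: 13.4
ee_pos: [0.5418, -0.1957, 0.0617]
eef_rot: [-0.231, -3.132, -0.0]
wrist_force: [0.5, 0.1, 0.8]
finger_gap: 0.0004
grip_force: 0.2
```

Request:
step_arm([
  [-1,0,0,0.2,0],
  [-1,0,0,0.2,0],
  [-1,0,0,0.1,0],
  [-1,0,0,0,0],
])

```text
clock: 13.8
ee_pos: [0.5422, -0.1958, 0.0578]
eef_rot: [0.231, 3.133, -0.0]
wrist_force: [-2.4, 0.1, 6.9]
finger_gap: 0.0003
grip_force: 3.3
```

Request:
step_arm([
  [-1,0,0,0.1,0],
  [-1,0,0,0.1,0],
  [-1,0,0,0,0],
])

```text
clock: 14.1
ee_pos: [0.5426, -0.196, 0.0573]
eef_rot: [0.231, 3.132, -0.001]
wrist_force: [-7.9, 3.4, 20.2]
finger_gap: 0.0007
grip_force: 9.7
```

Stopped at 25.7 mm under 20 N, which fits the flap's stop for a contact edge about 22 mm from the pivot. Lifting off and checking.

Request:
step_arm([
  [-1,0,0,-0.5,0],
  [-1,0,0,-1,0],
  [-1,0,0,-2,0],
  [-1,0,0,-3,0],
  [-1,0,0,-4,0],
  [-1,3,-2,-4,0],
  [-1,4,-2,-4,0],
  [-1,4,-2,-4,0],
  [-1,4,-2,-2,0],
  [-1,0,0,0,0],
  [-1,0,0,0,0],
  [-1,0,0,0,0],
])

```text
clock: 15.3
ee_pos: [0.3989, -0.2469, 0.2836]
eef_rot: [-0.231, -3.132, -0.001]
wrist_force: [0.5, 0.9, 0.5]
finger_gap: 0.0004
grip_force: 0.0
```

Run:
```python
from station import bot
import cv2,numpy as np
a=bot.read_camera("side")["pixels"][150:290,220:420,::-1];b=bot.read_camera("top")["pixels"][160:310,220:420,::-1]
cv2.imwrite("pics/after.png",cv2.resize(np.vstack([a,b]),None,fx=2,fy=2,interpolation=2))
s=bot.state();print(s["ee_pos"],s["wrist_force"],s["joint_velocities"].round(3))
```

```text
[ 0.3991106  -0.24680015  0.28326425] [ 0.30912103  0.49104474 -0.38323497] [ 0.002  0.001 -0.004  0.001  0.    -0.001]
```

View pics/after.png

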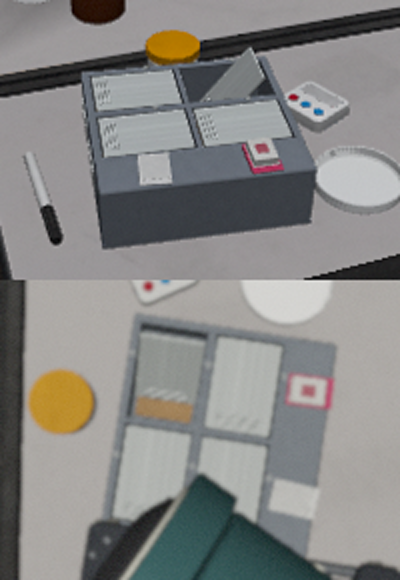

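Both views show flap 3 open, with its rear end standing up in the side view. In the top view its front edge is at about row 219–220, where 0.9 rad predicts 219 and 0.75 rad predicts 222. The bystanders are in place and the arm is clear.

```bash
python3 -c "
from station import bot
print(bot.close_job())"
```

```text
the job is handed in; nothing more can be done
None
```

Flap 3 (rear left) was the free one: I pushed it down to its stop, the last pictures show it staying open, and I handed the job in with the arm clear; flaps 2 and 4 were solid, flap 1 was not tested, and the hand-in returned no verdict.

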